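# Photograph a hose adapter at the stores bench

## Task

Take the record photo of the adapter on the turntable. The camera is parked under the clear dust cover with only the drilled guide block of its slide sticking out: draw it out level, stand it down on the bench clear of the cover and let go, take it again by the camera itself (the rod must come up through the block), and lower it square over the stand's upright rod, in line with the rest arm, until it rests there before you let go. Then press the red shutter button to its halfway stop, hold it there for about a second while it focuses, press it fully down and let it come back up; leave the adapter and the other things on the bench where they are.

Things in the scene. Friction and masses are not known exactly. Their poses are not given: they have to be found in the camera images.
- slide: The loose slide carrying the camera (0.5 kg in all, centre of mass about 80 mm along +x), standing flat on the bench, its +x end under the cover. At one end a 40 x 40 x 45 mm high aluminium guide block with a 19 mm through hole, chamfered 3 mm; a plate 36 mm wide, 10 mm thick runs from it to x = 157 mm under the camera. Origin: on the hole's axis at the underside; z up along the hole
- camera: Small camera fixed on the slide. Origin: centre of its underside, at x = 105, z = 10 mm in the slide's frame, same axes. Body 110 mm long (x), 36 mm thick (y), 62 mm high. A 38 mm lens stands out 35 mm from the +y face, centred at x = 11, z = 31 mm, so the faces for gripping across the 36 mm are free from x = -55 to -8 mm. Red shutter on top at x = 37, y = 0
- shutter_top (a point): Centre of the top of the round red shutter button, 17 mm in diameter, standing 12 mm above the camera's top at rest (84 mm above the slide's underside). It is pressed straight down; it sinks 3 mm to the halfway stop and 6 mm in all
- shutter_half (a joint): Travel of the button's first stage in m, 0 at rest to 0.003 at the halfway stop; spring return, 1 N to start it and 3 N at the stop
- shutter_full (a joint): Travel of the button's second stage in m beyond the halfway stop, 0 to 0.003 when fully down; it does not begin to move until the button is pressed with 8 N and takes 11 N to bottom; spring return
- stand: Fixed camera stand. Origin: on the rod's axis at bench height; z up. White board 12 mm thick, x -40 to 170, y -50 to 200 mm. Steel rod 16 mm thick, top 220 mm above the bench, the last 10 mm tapered to 6 mm. Aluminium rest arm 36 mm wide from x = -20 to 155 mm, its top 80 mm above the bench: the slide comes to rest on it, camera out along +x, lens looking along +y at the turntable
- cover: The fixed clear acrylic dust cover with steel edges, 200 mm deep (x), 212 mm wide (y) and 135 mm high, 130 mm clear inside; open at its -x side only. Origin: centre of its footprint on the bench. The slide's guide block starts about 75 mm outside the open edge, i.e. near x = -175 mm
- subject: The adapter to be photographed, loose on the turntable: steel hexagon 38 mm across, 84 mm high, red cap on top. Origin: centre of its underside. The white turntable is fixed on the stand's board, 90 mm in diameter, centred at x = 118, y = 145 mm in the stand's frame, its top 52 mm above the bench
- elbow: Bystander: steel elbow fitting with a red cap, about 60 x 60 x 33 mm. Origin on the bench at its bend
- union: Bystander: standing steel union with red caps at both ends, 34 mm wide, 75 mm high. Origin: centre of its underside
- lens_cap: Bystander: black lens cap, 39 mm in diameter, 8 mm thick, lying flat. Origin: centre of its underside
- caliper: Bystander: caliper lying flat, 170 x 60 x 13 mm. Origin on the bench about its middle, x along its beam
- marker: Bystander: blue marker pen lying flat, 130 mm long along x, 15 mm thick. Origin on the bench about its middle
- carton: Bystander: small cardboard carton, 110 x 85 x 60 mm. Origin: centre of its underside

How it is judged:
By the outcome, as a careful person would: the job done as asked, in the order asked, and still so for the second after the job is handed in, with the robot touching nothing.
It also fails if it takes over 72 s, if anything falls off the work surface, if the arm or the gripper's body presses on something with over 40 N, if the wrist force passes 120 N, or if a joint passes its speed limit or range.

## Robot

A 7-joint arm with a two-finger parallel gripper is mounted at the origin on the work surface. World frame = base frame: x ahead of the robot, y to its left, z up, the work surface at z = 0. Lengths are in m, angles in degrees, forces in N, time in s.
With the tool pointing down it reaches from about 0.425 to 1.025 m from the base axis. Payload 9.4 kg.
Tool frame: the origin (TCP) lies between the finger pads; the fingertips stand 14 mm ahead of it and the grasp point (between the pads) lies 5 mm behind it; z points along the fingers, y is the line along which they close (so a half turn about z gives the same grasp; the last joint's range is limited). The gripper opens to 85 mm and grips with 20 to 120 N. Pads are 22 mm wide; open, the fingers measure 114 mm over their backs; the gripper's body (76 mm by 85 mm) begins 54 mm behind the grasp point. The pads swing forward as they close: fully open they stand 13 mm farther back than shut.
Start: joints at [-78.134, 34.337, -0.143, 91.639, 0.103, 54.024, -4.572], TCP at [0.203, 0.696, 0.245] pointing down, gripper open.
Joint ranges: [-147.43, 147.43], [-19.82, 112.94], [-74.19, 73.91], [6.32, 146.72], [-59.91, 239.91], [6.04, 106.73], [-150.56, 150.56]. Speed limits (degrees/s): [127.2, 127.2, 172.46, 172.46, 180, 180, 180].

## Interface

Orientations are given as a 3x3 rotation matrix whose columns are the frame's x, y, z axes.
In Python, from bench import manip gives the robot as it stands.
- The arm moves only by the tool arm_command, never from a script. Its argument "moves" is a list that holds one entry, the list of rows, each a list of 7 numbers: the turn, a rotation vector about the world's x, y, z in degrees, then the shift along the world's x, y, z in mm, then the finger opening in mm, from 0 to 85.4. A call has 1 to 8 rows; each row is the pose to reach, as a shift and turn from the pose commanded when the call began; what a row does not reach only later rows make up. A row lasts 1/8 s, in which the tool goes at most 62.5 mm and 10.7 degrees, less where a joint would pass 70% of its speed; a pose out of reach is approached as far as the arm can. A call with a gripper value outside its range is refused whole. The fingers move at their own pace and stop on an object; the grip force is fixed at half the most. Time passes only in rows, so rows that repeat a pose let the fingers close. It gives the time, the measured TCP pose, the force, the opening and the grip force at its end, in the units of the state.
- manip.sense(): the state, without advancing time (a new reading comes with each control period).
- manip.grab_frame(name): name is "side" or "top"; returns a dict with "frame" (384x512x3 uint8, red, green, blue), "range_z" (384x512 float32, m along the optical axis (not along the pixel's ray), 0 where there is no reading), "mtx" (3x3 intrinsics, pixels), "k1" (the pictures are not rectified: a ray, as slopes to the right and down, at radius r is drawn at 1 + k1 r^2 times it, then the intrinsics apply), "world_to_cam" (4x4, takes a point from world to camera coordinates). Camera axes: x right, y up, looking along -z (the intrinsics and any distortion apply to the point x, -y, -z); pixel columns grow to the right and rows downward; lengths in m; the calibration is good to about 2 mm. A picture is of the moment at which its call begins.
- manip.job_done(): hands the job in; it is judged then, once.
Trained networks look in the newest picture that a camera, given by its name, has taken for a name from the list of things; names that differ only in an ending like _2 or _b are one class to them, and where a whole thing is asked for, a point or a joint stands for the part that bears it (a point fixed in the world has none). Each returns a list of dicts, best first, with "score" (0 to 1); they miss things now and then, are a little off and sometimes report something else, mostly with a low value. They report only what shows in the picture. A call takes as long as a camera call.
- manip.find_in(camera, thing): "xyz" ([x, y, z] in m, in world coordinates, good to about 4 mm: the middle of the surface that is visible of it).
- manip.cut_out(camera, thing): "mask" (384x512 bool, what is visible of it).
The state is a dict: "t": time; "qpos": joint angles; "joint_vel": joint speeds; "tau": joint torques, N m; "eef_pos": TCP position; "eef_rot": TCP orientation; "force": force on the tool from outside, world axes, zero at the start; "ft_torque": the same for the moment, N m; "width": finger opening in m; "grip_force": force on a finger pad.
Only numpy, scipy, OpenCV 4.12 (cv2) and the standard library are available. Lean on these libraries where they do the work, as an engineer would, in place of code of your own. Each camera call takes 0.05 s, during which the arm holds its last target. There are 200 camera calls.

## Working session

There is one attempt and no reset: what is moved stays moved. The work goes in short steps, Python scripts to look and compute and a tool call to move; the robot and the scene stay as the last step left them, time stands still between calls to the robot, and variables do not carry over. Pictures are saved under pics/ and viewed, at most 10 in all, crops included, and the job is handed in when it is done.

Besides the shell and the picture viewer there is one more tool, called after "Call:" by a JSON object that holds its "api" and its "payload", one argument or row to a line. arm_command: Moves the arm, as the interface text tells. Its arguments: {"type":"object","properties":{"moves":{"type":"array","items":{"type":"array","items":{"type":"array","items":{"type":"number"}}}}},"required":["moves"]}

```bash
mkdir -p pics
cat > h.py <<'E'
import numpy as np, cv2
from bench import manip
def cloud(f):
    z=f["range_z"]; K=f["mtx"]; h,w=z.shape
    v,u=np.mgrid[:h,:w]
    xd=(u-K[0,2])/K[0,0]; yd=(v-K[1,2])/K[1,1]
    x,y=xd.copy(),yd.copy()
    for _ in range(8):
        s=1+f["k1"]*(x*x+y*y); x,y=xd/s,yd/s
    P=np.stack([x*z,-y*z,-z,np.ones_like(z)],-1)
    W=P@np.linalg.inv(f["world_to_cam"]).T
    W=W[...,:3]; W[z<=0]=np.nan
    return W
def proj(f,p):
    p=np.atleast_2d(p); c=np.c_[p,np.ones(len(p))]@f["world_to_cam"].T
    x=c[:,0]/-c[:,2]; y=-c[:,1]/-c[:,2]; s=1+f["k1"]*(x*x+y*y)
    return np.c_[x*s*f["mtx"][0,0]+f["mtx"][0,2],y*s*f["mtx"][1,1]+f["mtx"][1,2]]
def save(f,n,crop=None,k=1):
    a=f["frame"][...,::-1]
    if crop: a=a[crop[1]:crop[3],crop[0]:crop[2]]
    cv2.imwrite("pics/"+n,cv2.resize(a,None,fx=k,fy=k,interpolation=cv2.INTER_CUBIC))
E
python3 - <<'E'
from h import *
np.set_printoptions(precision=4,suppress=True)
s=manip.sense(); print(s["eef_pos"],s["eef_rot"],s["width"],s["t"])
for c in("side","top"):
    f=manip.grab_frame(c); save(f,c+"0.png",k=1.5); np.save(c+"0.npy",cloud(f))
    print(c,np.linalg.inv(f["world_to_cam"])[:3],f["mtx"][0,0],f["k1"])
    for t in["slide","camera","shutter_top","stand","cover","subject","elbow","union","lens_cap","caliper","marker","carton"]:
        print(t,[(np.round(d["xyz"],3),round(d["score"],2)) for d in manip.find_in(c,t)[:2]])
E
```

```text
[0.2029 0.6956 0.2444] [[-0.96    0.28   -0.0003]
 [ 0.28    0.96   -0.0015]
 [-0.0002 -0.0015 -1.    ]] 0.08566601817103918 0.0
side [[ 0.8945  0.2997 -0.3317  0.1378]
 [-0.4471  0.6065 -0.6575 -0.7614]
 [ 0.0041  0.7364  0.6765  0.8851]] 453.4280698673349 0.0069391130052287205
slide [(array([0.534, 0.274, 0.049]), 0.89)]
camera [(array([0.538, 0.316, 0.063]), 0.72)]
shutter_top [(array([0.749, 0.17 , 0.026]), 0.52)]
stand [(array([ 0.563, -0.187,  0.011]), 0.68)]
cover [(array([0.58 , 0.372, 0.136]), 0.78)]
subject [(array([ 0.665, -0.184,  0.104]), 0.9)]
elbow [(array([0.751, 0.169, 0.026]), 0.82)]
union [(array([0.727, 0.071, 0.046]), 0.63)]
lens_cap [(array([0.334, 0.263, 0.008]), 0.5)]
caliper [(array([ 0.332, -0.274,  0.007]), 0.92)]
marker [(array([ 0.366, -0.022,  0.014]), 0.7)]
carton [(array([ 0.591, -0.464,  0.064]), 0.69)]
top [[-0.0054  0.9969 -0.0791  0.4388]
 [-0.9999 -0.0066 -0.0144 -0.0166]
 [-0.0149  0.079   0.9968  1.4194]] 449.56516278589817 -0.15620179352106184
slide [(array([0.536, 0.262, 0.044]), 0.75)]
camera [(array([0.545, 0.283, 0.074]), 0.5)]
shutter_top []
stand [(array([ 0.586, -0.154,  0.012]), 0.71)]
cover [(array([0.577, 0.392, 0.136]), 0.57)]
subject [(array([ 0.669, -0.173,  0.136]), 0.58)]
elbow [(array([0.756, 0.173, 0.022]), 0.8)]
union [(array([0.755, 0.173, 0.026]), 0.61)]
lens_cap []
caliper [(array([ 0.331, -0.265,  0.008]), 0.74)]
marker [(array([ 0.372, -0.015,  0.014]), 0.64)]
carton [(array([ 0.602, -0.441,  0.061]), 0.93), (array([ 0.37 , -0.014,  0.015]), 0.66)]
```

View pics/side0.png

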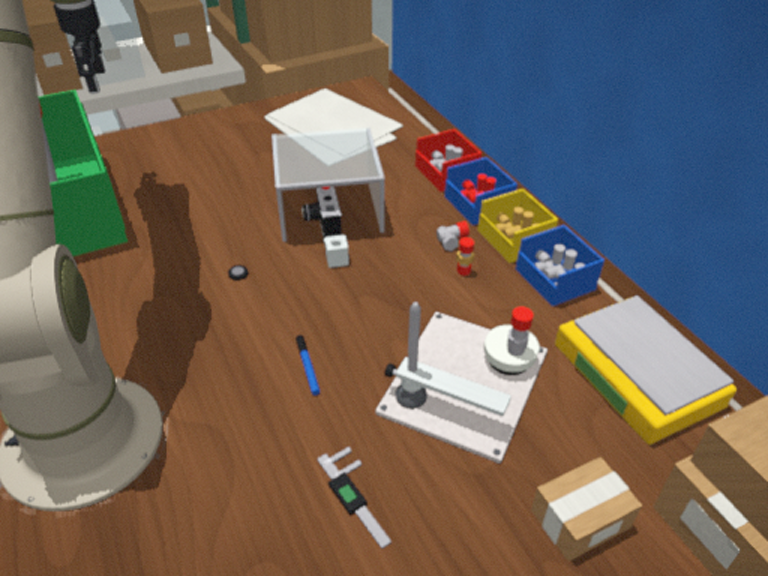

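View pics/top0.png

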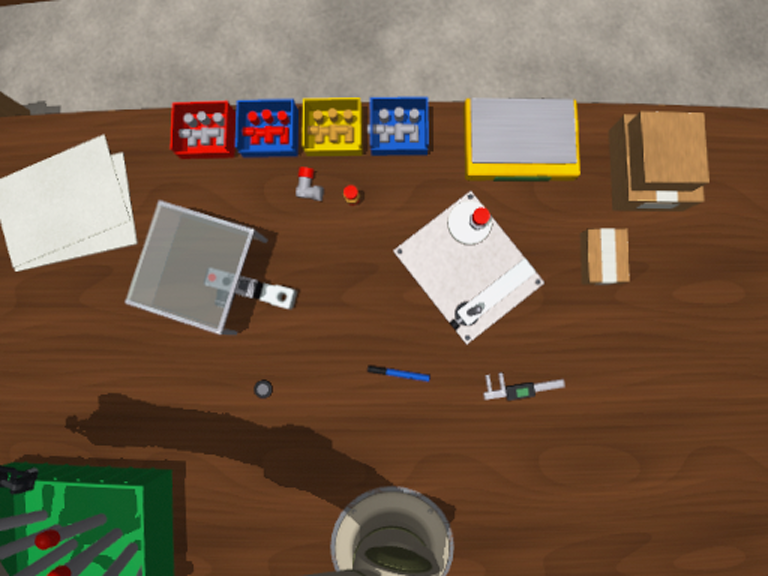

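Side view: the slide's block is at about (336,250), the lens at (308,212) faces the robot, the stand's rod runs (415,305)–(410,390) and the rest arm ends at (505,405). In the top view the block is at (285,295), the rod near (470,312) and the arm tip near (530,268). Next I fit the poses from the clouds.

```bash
cat >> h.py <<'E'
def rect(p):
    (c,wh,a)=cv2.minAreaRect((p[:,:2]*1000).astype(np.float32)); return np.round(c,1),np.round(wh,1),round(a,1)
def sel(W,c,r,z0,z1):
    P=W.reshape(-1,3); P=P[np.isfinite(P[:,0])]
    return P[(np.hypot(P[:,0]-c[0],P[:,1]-c[1])<r)&(P[:,2]>z0)&(P[:,2]<z1)]
def circ(p):
    p=p[:,:2]; A=np.c_[2*p,np.ones(len(p))]; s=np.linalg.lstsq(A,(p**2).sum(1),rcond=None)[0]
    return s[:2],np.sqrt(s[2]+s[0]**2+s[1]**2)
E
python3 - <<'E'
from h import *
np.set_printoptions(precision=4,suppress=True)
for c in("side","top"):
    W=np.load(c+"0.npy"); print(c)
    bt=sel(W,(.53,.265),.045,.038,.052); print("blocktop",len(bt),rect(bt),bt.mean(0))
    cam=sel(W,(.545,.36),.09,.066,.08); print("camtop",len(cam), cam.mean(0) if len(cam) else 0)
    cov=sel(W,(.58,.38),.2,.128,.145); print("cover",len(cov),rect(cov) if len(cov) else 0)
    arm=sel(W,(.53,-.2),.13,.073,.087); print("arm",len(arm),rect(arm),arm.mean(0))
    rod=sel(W,(.5,-.15),.08,.14,.235); print("rod",len(rod),rod.mean(0),rod[:,2].max())
    for a in np.arange(.1,.225,.02):
        q=sel(W,(.5,-.15),.08,a,a+.02); print("  ",len(q),q.mean(0) if len(q) else 0)
    tt=sel(W,(.65,-.18),.08,.047,.057); print("turn",len(tt),cv2.minEnclosingCircle((tt[:,:2]*1000).astype(np.float32)))
    bd=sel(W,(.56,-.18),.2,.008,.018); print("board",len(bd),rect(bd))
    su=sel(W,(.665,-.175),.06,.125,.145); print("subj",len(su),su.mean(0) if len(su) else 0)
s=manip.sense(); print(s["t"])
E
```

```text
side
blocktop 117 (array([534.6, 261.9]), array([86. , 39.6]), 73.0) [0.5302 0.2528 0.0444]
camtop 251 [0.548  0.3177 0.0725]
cover 2534 (array([578.3, 393.6]), array([214. , 214.1]), 72.5)
arm 1029 (array([ 569.5, -179.5]), array([143.5, 175.5]), 38.5) [ 0.5327 -0.2173  0.0795]
rod 197 [ 0.486  -0.1625  0.1825] 0.22175200602825273
   38 [ 0.4861 -0.1629  0.1108]
   40 [ 0.4859 -0.163   0.1303]
   45 [ 0.4852 -0.1627  0.1502]
   47 [ 0.4855 -0.1624  0.1703]
   44 [ 0.4866 -0.1635  0.1894]
   59 [ 0.4863 -0.1618  0.2105]
   2 [ 0.4887 -0.159   0.2215]
turn 545 ((674.063232421875, -163.0908660888672), 46.3081169128418)
board 4362 (array([ 587.2, -164.2]), array([254.5, 211.5]), 37.4)
subj 146 [ 0.6714 -0.1792  0.134 ]
top
blocktop 77 (array([534.1, 245.3]), array([54. , 38.9]), 73.8) [0.5306 0.2372 0.0451]
camtop 144 [0.5438 0.2911 0.072 ]
cover 4861 (array([580.7, 392.7]), array([207.4, 216. ]), 71.4)
arm 635 (array([ 548.5, -215.2]), array([133.7, 189.6]), 75.8) [ 0.5344 -0.2147  0.0802]
rod 44 [ 0.4906 -0.1566  0.1979] 0.22054239677852538
   3 [ 0.4899 -0.1523  0.114 ]
   3 [ 0.4911 -0.1525  0.1305]
   5 [ 0.4881 -0.1533  0.1479]
   7 [ 0.4898 -0.1543  0.1712]
   4 [ 0.4885 -0.1529  0.1935]
   27 [ 0.4915 -0.1583  0.2139]
   1 [ 0.4927 -0.1574  0.2205]
turn 464 ((675.4888916015625, -164.01797485351562), 45.3594970703125)
board 3342 (array([ 572.9, -180.5]), array([370.1, 376.4]), 20.8)
subj 108 [ 0.6737 -0.1777  0.1356]
1.3
```

Run:
```python
from h import *
np.set_printoptions(precision=1,suppress=True)
for c in("side","top"):
    W=np.load(c+"0.npy"); print(c)
    b=sel(W,(.53,.265),.07,.041,.048)
    for a in(71,73,75):
        e=np.array([np.cos(np.radians(a)),np.sin(np.radians(a))]); n=np.array([-e[1],e[0]])
        u=b[:,:2]@e*1000; v=b[:,:2]@n*1000
        u0=np.percentile(u,1); k=u<u0+40
        print(a,np.sort(u)[:4],np.histogram(u,np.arange(u0-6,u0+90,6))[0],"v",np.percentile(v[k],[0,3,50,97,100]))
    cam=sel(W,(.545,.34),.12,.068,.076); print("cam",len(cam),rect(cam))
    red=sel(W,(.56,.36),.08,.079,.09); print("red",len(red),red.mean(0)*1000 if len(red) else 0)
```

```text
side
71 [355.5 359.1 360.5 361.8] [ 2 22 14 11 10 13 16 16  4  0  0  0  4 15  2] v [-443.1 -441.  -419.4 -402.9 -401.3]
73 [341.1 344.7 345.2 346.9] [ 2 22 14 10 12 14 13 17  4  0  0  0  4 15  2] v [-455.5 -454.  -432.7 -415.8 -414.9]
75 [326.3 329.4 329.8 331.5] [ 2 22 14 10 12 14 16 14  4  0  0  0  3 16  2] v [-467.6 -467.1 -445.8 -428.2 -427.6]
cam 232 (array([554.5, 321.5]), array([113.4, 200.4]), 64.9)
red 11 [559.3 355.9  83.1]
top
71 [364.1 364.3 365.  365.7] [ 1 16 15 11 11 19 15  3  0  0  0  0  3  0  0] v [-446.4 -444.6 -426.7 -407.4 -406.3]
73 [349.2 349.4 349.6 350.9] [ 1 16 14 13 10 19 16  2  0  0  0  0  3  0  0] v [-459.1 -458.  -439.6 -420.6 -419.7]
75 [333.7 333.8 334.2 334.9] [ 1 16 14 12 10 19 17  2  0  0  0  0  3  0  0] v [-471.6 -470.6 -452.2 -433.1 -432.3]
cam 132 (array([505.6, 303.8]), array([ 41.4, 119.1]), 70.9)
red 2 [548.6 296.8  79.3]
```

Call:
{"api": "arm_command", "payload": {
  "moves": [
    [[0, 0, 0, 40, -55, 0, 85], [0, 0, 0, 80, -110, 0, 85], [0, 0, 0, 120, -165, 0, 85], [0, 0, -8, 160, -220, 0, 85], [0, 0, -17, 200, -275, 0, 85], [0, 0, -26, 240, -330, 0, 85], [0, 0, -35, 280, -385, 0, 85], [0, 0, -45, 310, -430, 0, 85]]
  ]
}}

```text
t: 2.3
eef_pos: [0.4971, 0.2892, 0.2457]
eef_rot: [[-0.476, 0.879, 0.001], [0.879, 0.476, 0.001], [0.0, 0.001, -1.0]]
force: [1.0, 0.5, -0.9]
width: 0.0849
grip_force: 0.0
```

Call:
{"api": "arm_command", "payload": {
  "moves": [
    [[0, 0, -10, 5, -15, -20, 85], [0, 0, -20, 10, -30, -50, 85], [0, 0, -30, 13, -42.5, -80, 85], [0, 0, -40, 13, -42.5, -110, 85], [0, 0, -45, 13, -42.5, -130, 85], [0, 0, -45, 13, -42.5, -130, 85], [0, 0, -45, 13, -42.5, -130, 85]]
  ]
}}

```text
t: 3.18
eef_pos: [0.5093, 0.2484, 0.116]
eef_rot: [[0.278, 0.961, 0.001], [0.961, -0.278, 0.0], [0.001, 0.001, -1.0]]
force: [0.1, -0.4, 0.7]
width: 0.085
grip_force: 0.0
```

Run:
```python
from h import *
f=manip.grab_frame("side"); save(f,"g1.png",(130,80,330,230),4)
s=manip.sense(); print(s["eef_pos"],s["qpos"])
p=s["eef_pos"]; print(proj(f,[p,[.526,.2235,.045],[p[0],p[1],.045]]))
```

```text
[0.50938077 0.24849303 0.11622316] [-44.84793677  35.28273222  19.43226    119.62596935 -23.64974316
  28.64384234 -23.93880899]
[[214.37323203 138.24684768]
 [224.23449885 160.88667018]
 [215.78533092 157.73950016]]
```

View pics/g1.png

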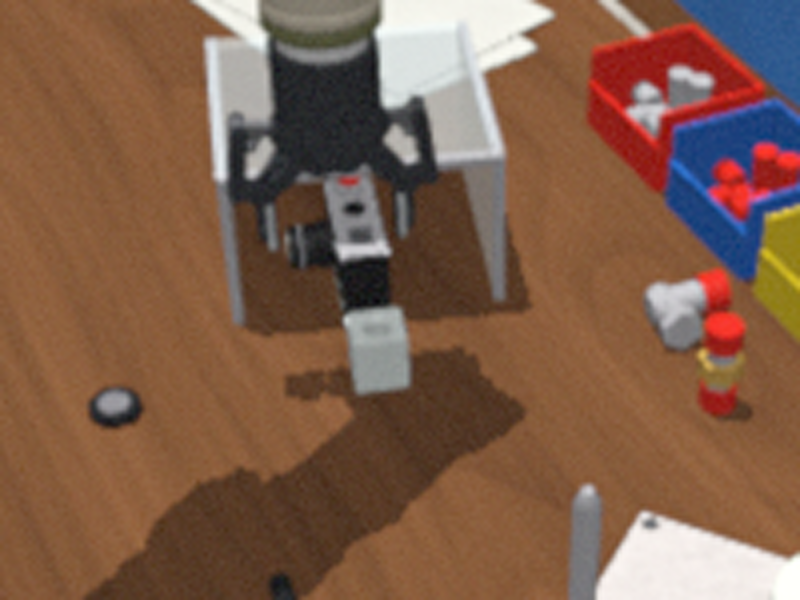

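Block's hole appears at about (376,328) in the crop, exactly where my estimate projects. The fingers are still about 30 mm short, so I correct, descend and grip.

Call:
{"api": "arm_command", "payload": {
  "moves": [
    [[0, 0, 0, 16.5, -25, 0, 85], [0, 0, 0, 16.5, -25, -30, 85], [0, 0, 0, 16.5, -25, -60, 85], [0, 0, 0, 16.5, -25, -88, 85], [0, 0, 0, 16.5, -25, -88, 85], [0, 0, 0, 16.5, -25, -88, 30], [0, 0, 0, 16.5, -25, -88, 30], [0, 0, 0, 16.5, -25, -88, 30]]
  ]
}}

```text
t: 4.22
eef_pos: [0.5259, 0.2236, 0.0287]
eef_rot: [[0.279, 0.96, 0.002], [0.96, -0.279, 0.001], [0.001, 0.001, -1.0]]
force: [-0.6, -0.8, 5.6]
width: 0.0393
grip_force: 59.8
```

Call:
{"api": "arm_command", "payload": {
  "moves": [
    [[0, 0, 0, -3, -10, 0, 30], [0, 0, 0, -9, -31, 0, 30], [0, 0, 0, -16, -56, 0, 30], [0, 0, 0, -24, -82, 0, 30], [0, 0, 0, -32, -109, 0, 30], [0, 0, 0, -40, -137, 0, 30], [0, 0, 0, -46, -157, 0, 30], [0, 0, 0, -49, -167, 0, 30]]
  ]
}}

```text
t: 5.22
eef_pos: [0.478, 0.0568, 0.0287]
eef_rot: [[0.28, 0.96, 0.004], [0.96, -0.28, 0.002], [0.003, 0.003, -1.0]]
force: [2.7, 7.5, 10.1]
width: 0.039
grip_force: 60.5
```

Run:
```python
from h import *
f=manip.grab_frame("side"); save(f,"g2.png",(130,80,330,230),3)
s=manip.sense(); print(s["eef_pos"],s["force"],s["ft_torque"],s["t"])
```

```text
[0.47758273 0.05564382 0.02866125] [ 1.41509498 -0.05502923  9.71828374] [ 0.20361253 -0.12251796 -0.00962453] 5.275
```

View pics/g2.png

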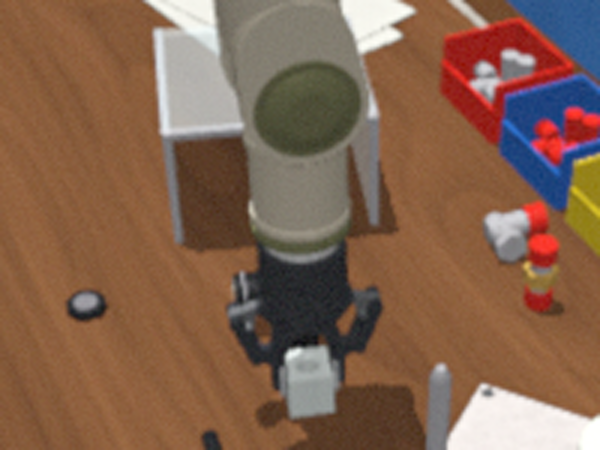

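Block is held between the fingers at about (310,375) in the crop, and the slide is out in front of the cover. Release and rise.

Call:
{"api": "arm_command", "payload": {
  "moves": [
    [[0, 0, 0, 0, 0, 0, 70], [0, 0, 0, 0, 0, 0, 85], [0, 0, 0, 0, 0, 0, 85], [0, 0, 0, 0, 0, 30, 85], [0, 0, 0, 0, 0, 80, 85], [0, 0, 0, 10, 37, 120, 85], [0, 0, 0, 21.5, 74, 125, 85], [0, 0, 0, 21.5, 74, 125, 85]]
  ]
}}

```text
t: 6.28
eef_pos: [0.4987, 0.1339, 0.1529]
eef_rot: [[0.275, 0.961, 0.002], [0.961, -0.275, 0.002], [0.002, 0.002, -1.0]]
force: [-1.0, -0.8, 0.3]
width: 0.0848
grip_force: 0.0
```

Run:
```python
from h import *
s=manip.sense(); print(s["eef_pos"],s["t"])
np.set_printoptions(precision=1,suppress=True)
f=manip.grab_frame("side"); save(f,"g3.png",(150,80,310,200),5)
W=cloud(f)
for nm,W in(("side",W),("top",cloud(manip.grab_frame("top")))):
    b=sel(W,(.478,.055),.05,.041,.048); cam=sel(W,(.51,.16),.075,.067,.075)
    print(nm,len(b),rect(b) if len(b) else 0,len(cam),rect(cam) if len(cam) else 0)
    e=np.array([.28,.96]); n=np.array([-.96,.28])
    for q in(b,cam):
        if len(q): d=(q[:,:2]-[.4776,.0556])*1000; print(np.percentile(d@e,[0,3,50,97,100]),np.percentile(d@n,[0,3,50,97,100]))
    r=sel(W,(.517,.19),.04,.079,.09); print(len(r),r.mean(0)*1000 if len(r) else 0)
```

```text
[0.49869101 0.1338563  0.15285317] 6.275
side 143 (array([479.5,  69. ]), array([70.8, 40.2]), 71.9) 282 (array([503. , 155.1]), array([111. ,  37.9]), 74.5)
[-22.5 -20.8  -1.1  21.2  48.7] [-17.8 -16.8   1.5  20.9  22.2]
[ 47.1  50.1  93.5 152.8 158. ] [-16.  -14.    3.8  21.1  22.1]
20 [513.9 191.8  83.5]
top 115 (array([479.3,  56.1]), array([39.8, 39.5]), 73.8) 51 (array([494.4, 110.1]), array([13.4, 36.5]), 75.1)
[-18.9 -18.3  -0.3  19.8  20.9] [-21.3 -20.6  -1.5  17.6  18.2]
[50.2 50.6 56.5 63.3 64. ] [-19.  -18.1  -0.7  16.2  17.5]
0 0
```

View pics/g3.png

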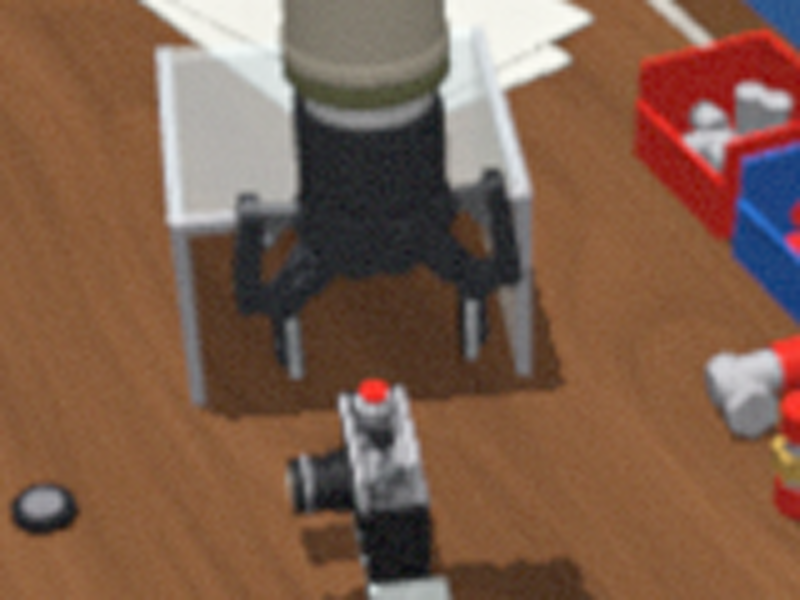

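Red shutter is at about (374,392) and the camera body runs below it, between and in front of the open fingers. The fit gives a heading of about 74.2°, which the tool already matches. I descend onto the camera at slide x = 78 and grip.

Call:
{"api": "arm_command", "payload": {
  "moves": [
    [[0, 0, 0, 0, -3, -25, 85], [0, 0, 0, 0, -3, -60, 85], [0, 0, 0, 0, -3, -90, 85], [0, 0, 0, 0, -3, -105, 85], [0, 0, 0, 0, -3, -105, 25], [0, 0, 0, 0, -3, -105, 25], [0, 0, 0, 0, -3, -105, 25], [0, 0, 0, 0, -3, -105, 25]]
  ]
}}

```text
t: 7.38
eef_pos: [0.4983, 0.1274, 0.0483]
eef_rot: [[0.28, 0.96, 0.002], [0.96, -0.28, 0.0], [0.001, 0.001, -1.0]]
force: [-2.3, -1.2, 7.1]
width: 0.0353
grip_force: 60.3
```

Call:
{"api": "arm_command", "payload": {
  "moves": [
    [[0, 0, 0, 0, 0, 15, 25], [0, 0, 0, 0, 0, 50, 25], [0, 0, 0, 0, 0, 95, 25], [0, 0, -6, 0, -15, 140, 25], [0, 0, -14, 0, -35, 185, 25], [0, 0, -23, 0, -60, 220, 25], [0, 0, -32, 0, -85, 240, 25], [0, 0, -41, 0, -110, 245, 25]]
  ]
}}

```text
t: 8.38
eef_pos: [0.4974, 0.0166, 0.2943]
eef_rot: [[0.844, 0.537, 0.002], [0.537, -0.844, 0.002], [0.003, -0.001, -1.0]]
force: [0.3, -0.4, -4.7]
width: 0.0354
grip_force: 61.3
```

Call:
{"api": "arm_command", "payload": {
  "moves": [
    [[0, 0, -9, 0, -25, 0, 25], [0, 0, -18, 0, -55, 0, 25], [0, 0, -27, 0, -85, 0, 25], [0, 0, -36, 0, -115, 0, 25], [0, 0, -45, 0, -145, 0, 25], [0, 0, -54, 0, -170, 0, 25], [0, 0, -60, 0, -185, 0, 25], [0, 0, -60, 0, -185, 0, 25]]
  ]
}}

```text
t: 9.38
eef_pos: [0.497, -0.1682, 0.2927]
eef_rot: [[0.888, -0.459, -0.0], [-0.459, -0.888, 0.001], [-0.001, -0.0, -1.0]]
force: [0.3, 0.1, -4.8]
width: 0.0351
grip_force: 61.3
```

Run:
```python
from h import *
s=manip.sense(); print(s["eef_pos"],s["eef_rot"],s["qpos"],s["force"],s["ft_torque"],s["width"],s["t"])
```

```text
[ 0.49703366 -0.16818637  0.29269658] [[ 8.88307527e-01 -4.59248975e-01 -3.41555602e-04]
 [-4.59248710e-01 -8.88307495e-01  6.46434335e-04]
 [-6.00280706e-04 -4.17373516e-04 -9.99999733e-01]] [-27.94454952  26.19286943  58.87595366 116.74657925 -28.42134002
  52.6260213  -71.02046909] [ 0.33873418  0.0843357  -4.76768388] [0.05559799 0.03905803 0.01218904] 0.03514465564138453 9.375
```

Call:
{"api": "arm_command", "payload": {
  "moves": [
    [[0, 0, -6, 9, -12, 0, 25], [0, 0, -13, 18, -25, 0, 25], [0, 0, -19, 27, -37, 0, 25], [0, 0, -25.3, 36.5, -49, 0, 25], [0, 0, -25.3, 36.5, -49, 0, 25], [0, 0, -25.3, 36.5, -49, 0, 25]]
  ]
}}

```text
t: 10.12
eef_pos: [0.5339, -0.2155, 0.2922]
eef_rot: [[0.611, -0.792, -0.001], [-0.792, -0.611, 0.001], [-0.002, -0.0, -1.0]]
force: [0.7, -0.7, -5.5]
width: 0.0352
grip_force: 61.3
```

```bash
cat > chk.py <<'E'
from h import *
import sys
np.set_printoptions(precision=4,suppress=True)
s=manip.sense(); print(s["eef_pos"],np.degrees(np.arctan2(s["eef_rot"][1,0],s["eef_rot"][0,0])),s["qpos"],s["force"],s["ft_torque"],s["width"],s["t"])
zb=s["eef_pos"][2]-.048
for c in("side","top"):
    f=manip.grab_frame(c); W=cloud(f)
    if c=="side" and len(sys.argv)>1: save(f,sys.argv[1],(220,130,380,250),5)
    b=sel(W,(.488,-.158),.05,zb+.041,zb+.048); cam=sel(W,(.55,-.24),.09,zb+.066,zb+.077)
    h=np.radians(-52.6); e=np.array([np.cos(h),np.sin(h)]); n=np.array([-e[1],e[0]])
    for q in(b,cam):
        if len(q): d=(q[:,:2]-[.4885,-.158])*1000; print(c,len(q),rect(q),q[:,2].mean()-zb,np.percentile(d@e,[0,3,50,97,100]).round(1),np.percentile(d@n,[0,3,50,97,100]).round(1))
    q=sel(W,(.4885,-.158),.04,.09,.2)
    if len(q): d=(q[:,:2]-[.4885,-.158])*1000; print("rod",len(q),np.median(d@e),np.percentile(d@n,[3,50,97]).round(1))
    r=sel(W,(.57,-.27),.06,zb+.079,zb+.09); print(len(r),r.mean(0)*1000 if len(r) else 0)
E
python3 chk.py g4.png
```

```text
[ 0.5339 -0.2155  0.2922] -52.35375372142947 [-23.6186  33.3092  63.5481 110.7995 -35.3161  58.3942 -86.3239] [ 0.7008 -0.6695 -5.4591] [ 0.0213  0.0555 -0.0237] 0.035240527355651266 10.125
side 240 (array([ 486.6, -155.6]), array([43.9, 41.4]), 36.4) 0.0444077740854667 [-24.  -22.1  -3.8  16.6  17.4] [-22.2 -20.6  -1.3  19.5  21.8]
side 563 (array([ 558.9, -245.7]), array([52.3, 89.8]), 42.1) 0.07137453996012555 [ 65.8  81.6 115.5 155.  157.3] [-25.9 -18.3  -5.   18.6  26.3]
rod 234 2.848815003454896 [-8.8 -5.7  1.4]
59 [ 565.2788 -262.6551  327.3694]
0 0
```

View pics/g4.png

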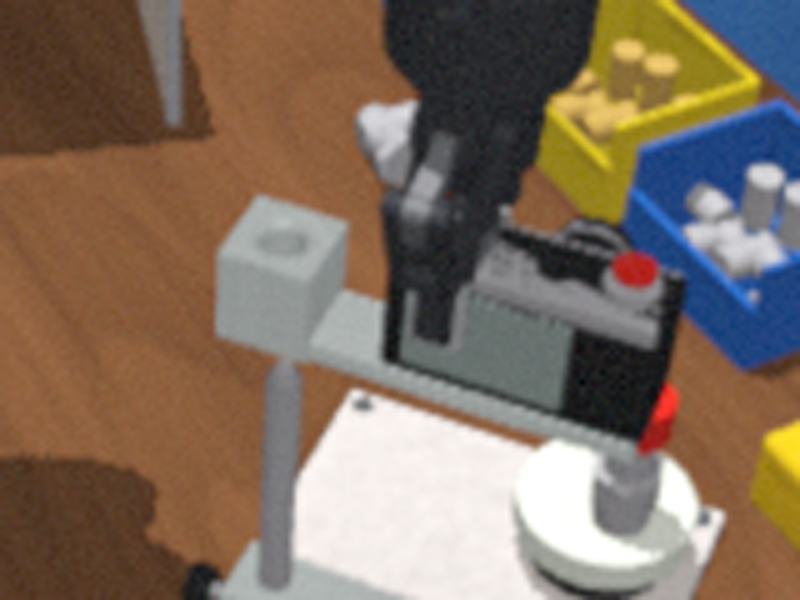

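Side crop: the block's hole is at about (283,241), directly above the rod tip at (285,362), and the slide is level and in line with the rest arm. I check the offset by projection.

Run:
```python
from h import *
f=manip.grab_frame("side"); 
h=np.radians(-52.6); e=np.array([np.cos(h),np.sin(h),0]); n=np.array([-e[1],e[0],0])
R=np.array([.4885,-.158,0])
def v(p): return ((proj(f,p)-[220,130])*5).round(0).tolist()
print("rod",v([R+[0,0,z] for z in(.1,.15,.21,.22)]))
for u,m in((0,0),(-3,0),(0,3)): print("hole",u,m,v(R+e*u/1000+n*m/1000+[0,0,.2892]))
# block top corner edges, sub-pixel hole: dark pixels
g=cv2.cvtColor(f["frame"],cv2.COLOR_RGB2GRAY)[165:192,262:292]
print(g[5:20,4:26])
t=manip.grab_frame("top"); print("top hole pred",proj(t,R+[0,0,.2892]),proj(t,R-e*.003+[0,0,.2892])); c=proj(t,R+[0,0,.2892])[0].astype(int)
gt=cv2.cvtColor(t["frame"],cv2.COLOR_RGB2GRAY); print(c); print(gt[c[1]-14:c[1]+14,c[0]-14:c[0]+14])
```

```text
rod [[272.0, 547.0], [276.0, 472.0], [280.0, 376.0], [281.0, 359.0]]
hole 0 0 [[287.0, 235.0]]
hole -3 0 [[280.0, 233.0]]
hole 0 3 [[290.0, 231.0]]
[[106 110 105 110 141 170 179 172 164 158 150 147 132 121 113 114 112 105
  107 106 106 107]
 [107 105 107 129 159 176 178 177 177 176 171 169 162 161 149 134 123 116
  112 107 106 107]
 [101 105 121 152 173 178 174 174 176 176 177 175 176 177 177 166 157 150
  130 121 115 108]
 [107 107 141 168 177 177 176 177 178 182 184 184 179 176 179 179 179 176
  161 159 149 143]
 [104 127 162 172 179 175 176 176 182 187 192 189 183 178 177 179 180 178
  174 174 173 168]
 [119 153 171 178 174 173 174 175 177 177 181 176 175 171 173 174 178 181
  179 173 174 175]
 [148 169 175 177 173 172 166 163 161 161 161 158 159 158 164 168 173 180
  178 177 174 170]
 [167 174 175 176 172 163 154 150 151 154 150 154 149 146 144 157 165 175
  178 179 178 164]
 [173 177 176 174 174 164 147 144 151 151 152 153 149 144 139 149 162 175
  176 181 172 152]
 [178 177 175 176 172 167 153 149 152 150 152 152 150 144 138 151 169 176
  173 172 157 142]
 [175 178 178 174 175 
[... 3104 characters left out ...]
138 139 139 139 140 141 142 142 141 143 143 143 142 143 143 144 144 143
  144 144 143 142 143 144 143 143 142 142]
 [139 140 139 140 141 141 141 142 143 142 143 143 144 144 144 143 143 145
  143 143 144 144 143 143 143 142 142 141]
 [139 141 141 141 141 142 142 142 143 143 143 144 143 143 144 144 144 143
  143 143 144 143 142 143 143 141 141 140]
 [140 141 140 141 142 143 142 142 143 144 143 143 144 144 143 144 144 144
  144 144 143 142 142 142 141 141 140 140]
 [141 141 142 142 143 143 142 143 143 143 143 144 144 144 144 144 143 144
  142 143 142 143 142 140 141 141 140 139]
 [141 142 143 143 143 143 143 143 144 143 145 143 143 144 144 143 143 143
  143 143 142 141 141 140 140 139 139 138]]
```

Call:
{"api": "arm_command", "payload": {
  "moves": [
    [[0, 0, -0.2, 2.2, -1.5, -5, 25], [0, 0, -0.2, 2.2, -1.5, -15, 25], [0, 0, -0.2, 2.2, -1.5, -22, 25], [0, 0, -0.2, 2.2, -1.5, -28, 25], [0, 0, -0.2, 2.2, -1.5, -34, 25], [0, 0, -0.2, 2.2, -1.5, -34, 25]]
  ]
}}

```text
t: 11.08
eef_pos: [0.5364, -0.2182, 0.2578]
eef_rot: [[0.605, -0.796, -0.001], [-0.796, -0.605, 0.0], [-0.001, 0.0, -1.0]]
force: [-0.0, -0.1, -5.0]
width: 0.0355
grip_force: 61.3
```

```bash
python3 chk.py g5.png | head -3
```

```text
[ 0.5364 -0.2182  0.2578] -52.770448496668834 [-21.5131  35.4867  60.9697 112.5757 -38.2208  55.0958 -84.2788] [-0.0257 -0.1151 -5.0025] [ 0.0075  0.0498 -0.0205] 0.03548487332189982 11.075
side 236 (array([ 489.3, -158.2]), array([43.8, 40.7]), 38.0) 0.04425021816787389 [-19.7 -17.9   0.7  20.6  21.1] [-21.5 -19.5   0.8  19.9  22.5]
side 533 (array([ 561.9, -249.1]), array([50.8, 87. ]), 38.1) 0.07147609231489505 [ 73.4  85.2 119.  158.5 160.6] [-22.8 -17.8  -4.7  18.1  28. ]
```

View pics/g5.png

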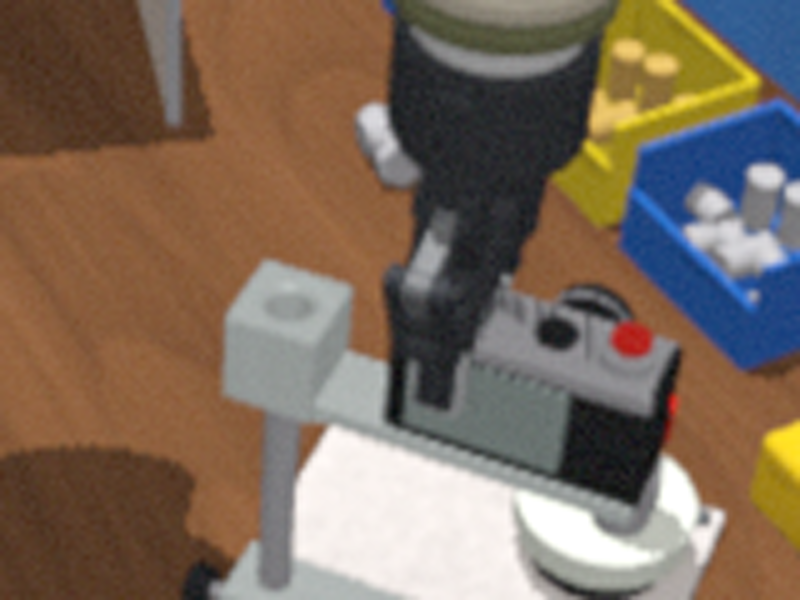

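The rod enters the block's underside centrally at about (281,410) with no contact force, so I keep lowering.

Call:
{"api": "arm_command", "payload": {
  "moves": [
    [[0, 0, 0, -0.3, 0.4, -4, 25], [0, 0, 0, -0.3, 0.4, -9, 25], [0, 0, 0, -0.3, 0.4, -14, 25], [0, 0, 0, -0.3, 0.4, -20, 25], [0, 0, 0, -0.3, 0.4, -26, 25], [0, 0, 0, -0.3, 0.4, -26, 25]]
  ]
}}

```text
t: 11.92
eef_pos: [0.5361, -0.2177, 0.2317]
eef_rot: [[0.605, -0.796, -0.001], [-0.796, -0.605, 0.0], [-0.001, 0.0, -1.0]]
force: [0.1, -0.5, -4.5]
width: 0.0358
grip_force: 61.3
```

Call:
{"api": "arm_command", "payload": {
  "moves": [
    [[0, 0, 0, 0, 0, -8, 25], [0, 0, 0, 0, 0, -19, 25], [0, 0, 0, 0, 0, -31, 25], [0, 0, 0, 0, 0, -43, 25], [0, 0, 0, 0, 0, -55, 25], [0, 0, 0, 0, 0, -67, 25], [0, 0, 0, 0, 0, -78, 25], [0, 0, 0, 0, 0, -88, 25]]
  ]
}}

```text
t: 12.92
eef_pos: [0.5363, -0.2179, 0.1435]
eef_rot: [[0.605, -0.796, -0.0], [-0.796, -0.605, 0.0], [-0.0, 0.0, -1.0]]
force: [-0.1, -0.2, -4.4]
width: 0.0355
grip_force: 61.3
```

Call:
{"api": "arm_command", "payload": {
  "moves": [
    [[0, 0, 0, 0, 0, -4, 25], [0, 0, 0, 0, 0, -8, 25], [0, 0, 0, 0, 0, -11, 25], [0, 0, 0, 0, 0, -13, 25], [0, 0, 0, 0, 0, -14, 25], [0, 0, 0, 0, 0, -15, 25], [0, 0, 0, 0, 0, -15, 25]]
  ]
}}

```text
t: 13.8
eef_pos: [0.5363, -0.2178, 0.1293]
eef_rot: [[0.605, -0.796, -0.0], [-0.796, -0.605, 0.0], [-0.0, -0.0, -1.0]]
force: [-0.3, 0.2, -3.6]
width: 0.0353
grip_force: 61.3
```

Call:
{"api": "arm_command", "payload": {
  "moves": [
    [[0, 0, 0, 0, 0, -0.7, 25], [0, 0, 0, 0, 0, -1.4, 25], [0, 0, 0, 0, 0, -2, 25], [0, 0, 0, 0, 0, -2, 25]]
  ]
}}

```text
t: 14.3
eef_pos: [0.5363, -0.2178, 0.1284]
eef_rot: [[0.605, -0.796, 0.001], [-0.796, -0.605, 0.001], [-0.0, -0.001, -1.0]]
force: [-3.7, 4.0, 10.7]
width: 0.0353
grip_force: 63.3
```

Contact force has risen to about +10 N, so the slide is seated. I ease off slightly and release.

Call:
{"api": "arm_command", "payload": {
  "moves": [
    [[0, 0, 0, 0, 0, 0.7, 25], [0, 0, 0, 0, 0, 0.7, 50], [0, 0, 0, 0, 0, 0.7, 85], [0, 0, 0, 0, 0, 0.7, 85], [0, 0, 0, 0, 0, 20, 85], [0, 0, 0, 0, 0, 55, 85], [0, 0, 0, 0, 0, 90, 85], [0, 0, 0, 0, 0, 90, 85]]
  ]
}}

```text
t: 15.3
eef_pos: [0.5372, -0.2189, 0.2206]
eef_rot: [[0.605, -0.796, 0.004], [-0.796, -0.605, -0.002], [0.004, -0.003, -1.0]]
force: [0.4, -0.7, 0.2]
width: 0.0852
grip_force: 0.0
```

```bash
cat > chk2.py <<'E'
from h import *
np.set_printoptions(precision=4,suppress=True)
s=manip.sense(); print(s["eef_pos"],s["qpos"],s["force"],s["width"],s["t"])
h=np.radians(-52.6); e=np.array([np.cos(h),np.sin(h)]); n=np.array([-e[1],e[0]])
for c in("side","top"):
    f=manip.grab_frame(c); W=cloud(f)
    if c=="side": save(f,"g6.png",(220,130,380,250),5)
    for nm,q in(("block",sel(W,(.488,-.158),.04,.12,.13)),("cam",sel(W,(.552,-.24),.08,.147,.157))):
        if len(q): d=(q[:,:2]-[.4885,-.158])*1000; print(c,nm,len(q),q[:,2].mean(),np.percentile(d@e,[2,50,98]).round(1),np.percentile(d@n,[2,50,98]).round(1))
    m=(f["frame"][...,0]>130)&(f["frame"][...,1]<70)
    p=W[m]; p=p[np.isfinite(p[:,0])]; p=p[(np.hypot(p[:,0]-.575,p[:,1]+.27)<.04)&(p[:,2]>.158)]
    if len(p): d=(p[:,:2]-[.4885,-.158])*1000; print("red",len(p),p.mean(0)*1000,p[:,2].max(),(d@e).mean(),(d@n).mean(),rect(p))
    print(manip.find_in(c,"shutter_top")[:2])
E
python3 chk2.py
```

```text
[ 0.5372 -0.2189  0.2206] [-19.4179  37.5314  57.8578 114.7433 -41.6568  51.0236 -81.5141] [ 0.3558 -0.6823  0.1844] 0.0851532246698735 15.3
side block 202 0.1244758651616857 [-18.9   4.9  20. ] [-20.   -6.1  19.9]
side cam 636 0.15186501818585468 [ 53.4 103.  158.4] [-17.9  -3.5  18. ]
red 28 [ 574.3431 -271.665   163.7276] 0.16603411986022765 142.436141372653 -0.8423531208988028 (array([ 574.6, -271.9]), array([11.2, 13. ]), 26.5)
[{'xyz': [0.5424, -0.2321, 0.1281], 'score': 0.31}]
[]
```

View pics/g6.png

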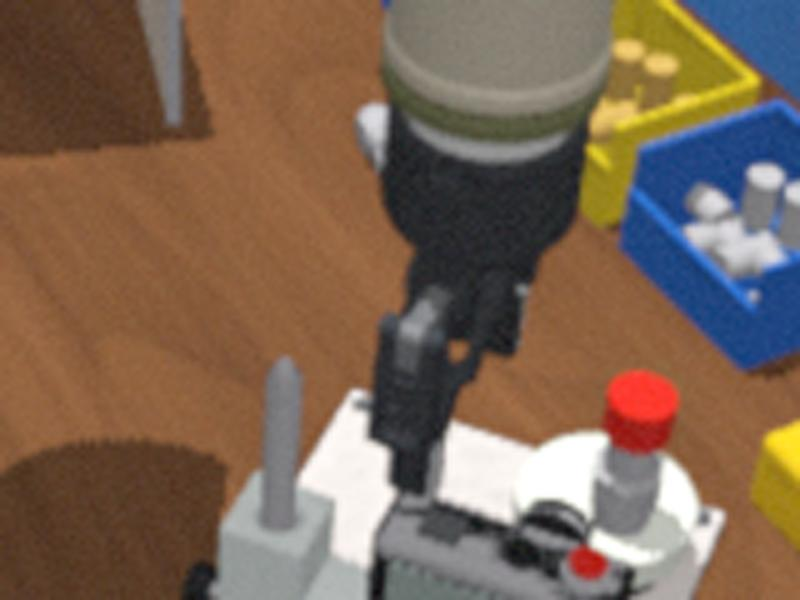

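Slide is seated: the rod at (283,440) stands up through the block, the camera is over the rest arm and the red button is at about (588,562). Next I shut the fingers and move over the button.

Call:
{"api": "arm_command", "payload": {
  "moves": [
    [[0, 0, 0, 10, -14, 0, 40], [0, 0, 0, 20, -28, 0, 0], [0, 0, 0, 30, -42, 0, 0], [0, 0, 0, 37.3, -52.4, 0, 0], [0, 0, 0, 37.3, -52.4, 0, 0], [0, 0, 0, 37.3, -52.4, -15, 0], [0, 0, 0, 37.3, -52.4, -30, 0], [0, 0, 0, 37.3, -52.4, -34, 0]]
  ]
}}

```text
t: 16.5
eef_pos: [0.573, -0.2693, 0.1816]
eef_rot: [[0.605, -0.796, -0.002], [-0.796, -0.605, 0.001], [-0.002, 0.001, -1.0]]
force: [-0.3, -0.4, 0.7]
width: 0.0001
grip_force: 0.0
```

Call:
{"api": "arm_command", "payload": {
  "moves": [
    [[0, 0, 0, 0, 0, 0, 0], [0, 0, 0, 0, 0, 0, 0]]
  ]
}}

```text
t: 16.75
eef_pos: [0.5737, -0.2704, 0.1836]
eef_rot: [[0.605, -0.796, 0.0], [-0.796, -0.605, -0.0], [0.0, -0.0, -1.0]]
force: [0.9, 0.4, 0.7]
width: -0.0002
grip_force: 0.0
```

Run:
```python
from h import *
s=manip.sense(); print(s["eef_pos"],s["force"],s["width"],s["t"])
f=manip.grab_frame("side"); save(f,"g7.png",(280,180,400,270),6)
W=cloud(f); q=sel(W,(.575,-.271),.03,.15,.19); print(len(q)); m=(f["frame"][...,0]>120)&(f["frame"][...,1]<75); p=W[m]; p=p[np.isfinite(p[:,0])]; p=p[(np.hypot(p[:,0]-.575,p[:,1]+.27)<.03)]; print(len(p),p[:,2].max() if len(p) else 0)
```

```text
[ 0.5737204  -0.27036032  0.18358728] [0.86216715 0.44324712 0.70568904] -0.00019969168794003374 16.75
290
13 0.24641923245086284
```

View pics/g7.png

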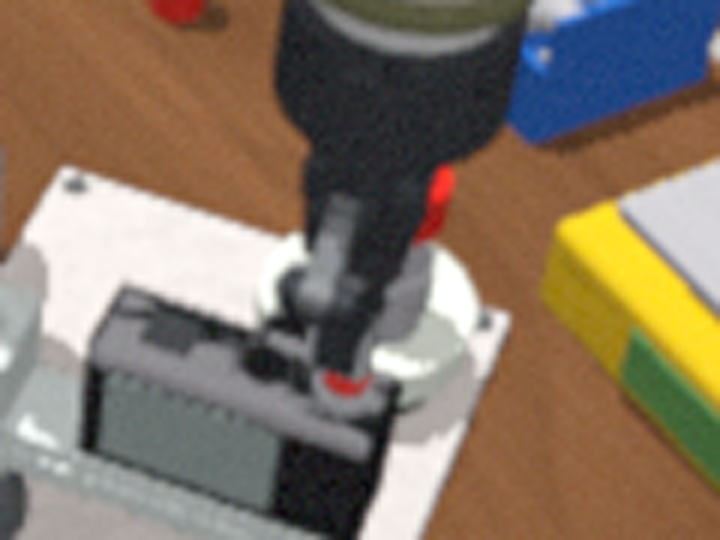

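Closed fingertips are just above the red button at about (345,385) in the crop. I lower gently to feel it.

Call:
{"api": "arm_command", "payload": {
  "moves": [
    [[0, 0, 0, 0.5, -0.5, -2, 0], [0, 0, 0, 0.5, -0.5, -4, 0], [0, 0, 0, 0.5, -0.5, -5.5, 0], [0, 0, 0, 0.5, -0.5, -5.5, 0]]
  ]
}}

```text
t: 17.3
eef_pos: [0.5741, -0.2707, 0.1778]
eef_rot: [[0.605, -0.796, 0.0], [-0.796, -0.605, 0.0], [-0.0, -0.0, -1.0]]
force: [0.7, 0.9, 0.8]
width: -0.0001
grip_force: 0.7
```

Call:
{"api": "arm_command", "payload": {
  "moves": [
    [[0, 0, 0, 0, 0, -0.7, 0], [0, 0, 0, 0, 0, -1.5, 0], [0, 0, 0, 0, 0, -1.5, 0]]
  ]
}}

```text
t: 17.68
eef_pos: [0.5741, -0.2707, 0.1763]
eef_rot: [[0.605, -0.796, 0.0], [-0.796, -0.605, 0.0], [-0.0, -0.0, -1.0]]
force: [-0.2, 1.1, 1.9]
width: 0.0005
grip_force: 1.1
```

Call:
{"api": "arm_command", "payload": {
  "moves": [
    [[0, 0, 0, 0, 0, -0.6, 0], [0, 0, 0, 0, 0, -1.2, 0], [0, 0, 0, 0, 0, -1.2, 0]]
  ]
}}

```text
t: 18.05
eef_pos: [0.5741, -0.2707, 0.1752]
eef_rot: [[0.605, -0.796, 0.0], [-0.796, -0.605, 0.0], [-0.0, -0.0, -1.0]]
force: [-0.9, 1.0, 3.6]
width: -0.0004
grip_force: 2.0
```

Call:
{"api": "arm_command", "payload": {
  "moves": [
    [[0, 0, 0, 0, 0, -0.4, 0], [0, 0, 0, 0, 0, -0.4, 0]]
  ]
}}

```text
t: 18.3
eef_pos: [0.5741, -0.2708, 0.1751]
eef_rot: [[0.605, -0.796, 0.0], [-0.796, -0.605, 0.0], [0.0, -0.0, -1.0]]
force: [-1.1, 2.2, 7.5]
width: -0.0
grip_force: 3.9
```

At the halfway stop (the position stopped and the force rose). I ease back a touch and hold for a second.

Call:
{"api": "arm_command", "payload": {
  "moves": [
    [[0, 0, 0, 0, 0, 0.1, 0], [0, 0, 0, 0, 0, 0.1, 0], [0, 0, 0, 0, 0, 0.1, 0], [0, 0, 0, 0, 0, 0.1, 0], [0, 0, 0, 0, 0, 0.1, 0], [0, 0, 0, 0, 0, 0.1, 0], [0, 0, 0, 0, 0, 0.1, 0], [0, 0, 0, 0, 0, 0.1, 0]]
  ]
}}

```text
t: 19.3
eef_pos: [0.5741, -0.2707, 0.1751]
eef_rot: [[0.605, -0.796, 0.0], [-0.796, -0.605, 0.0], [0.0, -0.0, -1.0]]
force: [-0.9, 1.5, 6.8]
width: -0.0002
grip_force: 3.4
```

Call:
{"api": "arm_command", "payload": {
  "moves": [
    [[0, 0, 0, 0, 0, -1.2, 0], [0, 0, 0, 0, 0, -2.4, 0], [0, 0, 0, 0, 0, -3.4, 0], [0, 0, 0, 0, 0, -3.4, 0]]
  ]
}}

```text
t: 19.8
eef_pos: [0.5741, -0.2708, 0.1721]
eef_rot: [[0.605, -0.796, 0.001], [-0.796, -0.605, 0.0], [0.0, -0.001, -1.0]]
force: [-2.0, 2.7, 10.4]
width: 0.0
grip_force: 5.4
```

Call:
{"api": "arm_command", "payload": {
  "moves": [
    [[0, 0, 0, 0, 0, -0.4, 0], [0, 0, 0, 0, 0, -0.7, 0], [0, 0, 0, 0, 0, -0.7, 0]]
  ]
}}

```text
t: 20.18
eef_pos: [0.5742, -0.2709, 0.1719]
eef_rot: [[0.605, -0.796, 0.001], [-0.796, -0.605, 0.001], [0.0, -0.001, -1.0]]
force: [-3.9, 3.8, 14.9]
width: -0.0002
grip_force: 7.7
```

Fully down (15 N, bottomed). I release and retreat straight up.

Call:
{"api": "arm_command", "payload": {
  "moves": [
    [[0, 0, 0, 0, 0, 3, 0], [0, 0, 0, 0, 0, 8, 0], [0, 0, 0, 0, 0, 25, 0], [0, 0, 0, 0, 0, 60, 0], [0, 0, 0, -25, 40, 100, 0], [0, 0, 0, -60, 90, 130, 0], [0, 0, 0, -90, 150, 140, 0], [0, 0, 0, -90, 200, 140, 0]]
  ]
}}

```text
t: 21.18
eef_pos: [0.4826, -0.0702, 0.3119]
eef_rot: [[0.603, -0.798, 0.001], [-0.798, -0.603, 0.001], [-0.0, -0.002, -1.0]]
force: [2.1, 0.3, -0.2]
width: -0.0001
grip_force: 0.0
```

Call:
{"api": "arm_command", "payload": {
  "moves": [
    [[0, 0, 0, 0, 50, 0, 0], [0, 0, 0, 0, 100, 0, 0], [0, 0, 0, 0, 150, 0, 0], [0, 0, 0, 0, 150, 0, 0]]
  ]
}}

```text
t: 21.68
eef_pos: [0.484, 0.083, 0.3107]
eef_rot: [[0.61, -0.792, -0.001], [-0.792, -0.61, 0.0], [-0.0, 0.0, -1.0]]
force: [0.0, -0.5, -0.2]
width: 0.0
grip_force: 0.0
```

```bash
python3 chk2.py
python3 - <<'E'
from h import *
f=manip.grab_frame("top"); save(f,"end.png",(60,40,460,310),2)
for c,ts in(("side",["subject","elbow","union","lens_cap","caliper","marker","carton"]),):
    manip.grab_frame(c)
    for t in ts: print(t,[(np.round(d["xyz"],3),round(d["score"],2)) for d in manip.find_in(c,t)[:1]])
E
```

```text
[0.484  0.083  0.3107] [ -64.9083   26.7014   71.3485  119.4202  -31.0228   55.7028 -119.2638] [ 0.0242 -0.4703 -0.2387] 4.1099847725804505e-05 21.675
side block 211 0.12438411290658728 [-19.3   4.8  20. ] [-20.1  -6.1  18.8]
side cam 654 0.1519617022316791 [ 53.1 103.  158.3] [-17.6  -3.5  18.4]
red 23 [ 574.93   -272.4745  163.6813] 0.16576215520668514 143.43570005804477 -0.8677755112381077 (array([ 574. , -272.3]), array([11.6, 12. ]), 21.0)
[{'xyz': [0.541, -0.2343, 0.1297], 'score': 0.57}, {'xyz': [0.5703, -0.2693, 0.1662], 'score': 0.43}]
top block 138 0.1250225190060854 [-16.8  -2.9  21.9] [-16.9   5.4  21.9]
top cam 409 0.15248976028337635 [ 54.7 102.  157.9] [-15.8   2.1  19. ]
red 17 [ 577.274  -270.261   163.8625] 0.16673959045048248 143.10098555827565 2.3386929979889457 (array([ 577.7, -270.2]), array([10.2, 10.8]), 45.0)
[]
subject [(array([ 0.664, -0.183,  0.103]), 0.97)]
elbow [(array([0.749, 0.17 , 0.028]), 0.53)]
union [(array([0.729, 0.071, 0.048]), 0.72)]
lens_cap [(array([0.332, 0.261, 0.008]), 0.6)]
caliper [(array([ 0.331, -0.269,  0.004]), 0.86)]
marker [(array([ 0.366, -0.018,  0.013]), 0.67)]
carton [(array([ 0.588, -0.463,  0.064]), 0.76)]
```

View pics/end.png

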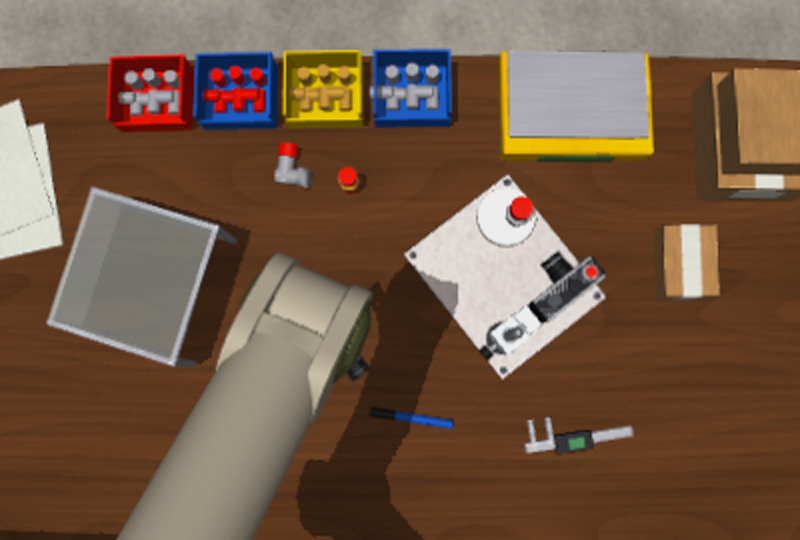

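The top view shows the camera on the rod in line with the rest arm, with its red button back up at (591,271). The adapter at (520,209) and the other things are where they were.

```bash
python3 -c "
from bench import manip
print(manip.job_done())"
```

```text
the job is handed in; nothing more can be done
None
```

The record photo is taken and the job handed in at about 22 s: the camera rests square on the rod in line with the rest arm, the shutter was held at halfway for about 1 s, pressed fully down and came back up, and nothing else on the bench was moved.

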